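# Lay out wheel-hub parts for refitting

### The arm

A 6-joint arm with a two-finger parallel gripper is mounted at the origin on the work surface. World frame = base frame: x ahead of the robot, y to its left, z up, the work surface at z = 0. Lengths are in m, angles in rad, forces in N, time in s.
With the tool pointing down it reaches from about 0.325 to 0.85 m from the base axis. Payload 4.4 kg.
Tool frame: the origin (TCP) lies on the front face of the gripper's body, between the roots of the fingers; the fingertips stand 97 mm ahead of it and the grasp point (between the pads) lies 78 mm ahead of it; x points along the fingers, y is the direction in which the jaws open and shut, and the axes are right-handed (so a half turn about x gives the same grasp; the last joint's range is limited). The gripper opens to 94 mm and grips with 3 to 60 N. Pads are 16 mm wide; open, the fingers measure 119 mm over their backs; the gripper's body (75 mm by 177 mm) begins 78 mm behind the grasp point.
Start: joints at [-1.296, 0.207, 1.542, -0, 1.393, -0.15], TCP at [0.237, -0.524, 0.303] pointing down, gripper open.
Joint ranges: [-2.73, 2.73], [-0.86, 2.22], [0.23, 2.46], [-1.11, 4.25], [0.08, 2.63], [-2.82, 2.82]. Speed limits (rad/s): [2.79, 2.79, 3.14, 3.14, 3.14, 3.14].

### API

Orientations are given as a rotation vector (axis times angle).
In Python, from rig import bot, imaging gives the robot as it stands. The module is installed in compiled form; this text tells all that it offers.
- The arm moves only by the tool apply_moves, never from a script. Its argument "increments" is one flat list of numbers, 7 for each row, row after row: the turn, a rotation vector about the tool's x, y, z in rad, then the shift along the tool's x, y, z in cm, then the closure, from 0 (fully open) to 1 (shut). In form: [wx, wy, wz, x, y, z, jaw, wx, wy, wz, x, y, z, jaw, ...]. A call has 1 to 8 rows; each row is the pose to reach, as a shift and turn from the pose commanded when the call began, along the tool's axes at that moment; what a row does not reach only later rows make up. A row lasts 1/8 s, in which the tool goes at most 62.5 mm and 10.7 degrees, less where a joint would pass 70% of its speed; a pose out of reach is approached as far as the arm can. A call with a gripper value outside its range is refused whole. The fingers move at their own pace and stop on an object; "force" is the grip in N (left out, the last holds). Time passes only in rows, so rows that repeat a pose let the fingers close. It gives the time, the measured TCP pose, the force and the opening at its end, in the units of the state.
- bot.observe(): the state, without advancing time (a new reading comes with each control period).
- imaging.read_camera(name): name is "side" or "top"; returns a dict with "frame" (384x512x3 uint8, red, green, blue), "z_map" (384x512 float32, m along the optical axis (not along the pixel's ray), 0 where there is no reading), "K" (3x3 intrinsics, pixels), "world_to_cam" (4x4, takes a point from world to camera coordinates). Camera axes: x right, y up, looking along -z (the intrinsics and any distortion apply to the point x, -y, -z); pixel columns grow to the right and rows downward; lengths in m; the calibration is good to about 2 mm. A picture is of the moment at which its call begins.
- bot.job_done(): hands the job in, once; it reports no verdict.
The state is a dict: "t": time; "joint_pos": joint angles; "joint_velocities": joint speeds; "joint_torque": joint torques, N m; "position": TCP position; "tcp_rot": TCP orientation; "contact_force": force on the tool from outside, world axes, zero at the start; "ft_torque": the same for the moment, N m; "finger_gap": finger opening in m.
Only numpy, scipy, OpenCV 4.12 (cv2) and the standard library are available. Lean on these libraries where they do the work, as an engineer would, in place of code of your own. Each camera call takes 0.05 s, during which the arm holds its last target. There are 200 camera calls.

### The job

Lay out the wheel-hub parts on the trolley for refitting: put the larger of the two bearings centred on top of the hub, the castle nut centred on top of that bearing, and the flanged bush, flange down, centred on top of the square housing. Stand the tall sleeve on the trolley midway between the hub and the housing, and set the grease cap on the trolley straight behind the sleeve (on the far side from the robot, square to the line from hub to housing), 100 mm from it centre to centre. Leave the smaller bearing where it lies.

Things in the scene. Friction and masses are not known exactly. Their poses are not given: they have to be found in the camera images.
- hub: Wheel hub, fixed: dark round flange 116 mm across, 12 mm thick, five studs (tops at 26 mm) on a 92 mm circle, bright central boss 66 mm across, its flat top 42 mm above the trolley (dark bore only marked, solid). Origin: centre of underside, z up, x square to the line through hub and housing and pointing away from the robot. The housing stands 240 mm beside it, left or right.
- housing: Square grey housing block, fixed on the trolley: 84 x 84 mm, 40 mm high, solid flat top marked by a round bright face. Origin: centre of its underside, z up, axes parallel to the hub's; 240 mm from the hub, centre to centre, either may be the left one.
- bearing: The larger bearing: bright steel ring lying flat, outer diameter 58 mm, hole 26 mm, 18 mm high, dark balls seen on its top. Loose, upright at the start, at any yaw; origin at the centre of its underside, z up.
- small_bearing: The smaller bearing, not needed: like the other but outer diameter 42 mm, hole 20 mm, 14 mm high. Loose, upright at the start, at any yaw; origin at the centre of its underside, z up.
- nut: Castle nut, dark steel hexagon, 36 mm across flats, 42 mm across corners, 22 mm high, lying flat, black slots and bore marked on its top (solid). Its x axis is square to a pair of flats (and so every 60 degrees). Loose, upright at the start, at any yaw; origin at the centre of its underside, z up.
- sleeve: Spacer sleeve: plain aluminium tube standing upright, outer diameter 40 mm, hole 28 mm, 56 mm tall. Loose, upright at the start, at any yaw; origin at the centre of its underside, z up.
- cap: Grease cap: steel dome, rim 52 mm across and 4 mm thick, then a straight wall 44 mm across from 4 to 20 mm height, dome top at 29 mm; lies rim down. Loose, upright at the start, at any yaw; origin at the centre of its underside, z up.
- bush: Flanged bush, brass: flange 54 mm across and 6 mm thick, lying down, with a barrel 34 mm across above it to 34 mm height (bore only marked). Loose, upright at the start, at any yaw; origin at the centre of its underside, z up.

How it is judged:
By the outcome, as a careful person would: the job done as asked, in the order asked, and still so for the second after the job is handed in, with the robot touching nothing.
It also fails if it takes over 122 s, if anything falls off the work surface, if the arm or the gripper's body presses on something with over 40 N, if the wrist force passes 120 N, or if a joint passes its speed limit or range.

## Working session

There is one attempt and no reset: what is moved stays moved. The work goes in short steps, Python scripts to look and compute and a tool call to move; the robot and the scene stay as the last step left them, time stands still between calls to the robot, and variables do not carry over. Pictures are saved under pics/ and viewed, about 12 in all and at most 16, crops included, and the job is handed in when it is done.

Besides the shell and the picture viewer there is one more tool, called after "Request:" by a JSON object that holds its "op" and its "data". apply_moves: Moves the arm, as the interface text tells. Its arguments: {"type":"object","properties":{"increments":{"type":"array"},"force":{"type":"number"}},"required":["increments"]}

```bash
mkdir -p pics
python3 - <<'E'
from rig import bot, imaging
import cv2, numpy as np
s=bot.observe(); print({k:np.round(v,3) for k,v in s.items()})
for n in ("top","side"):
    c=imaging.read_camera(n); np.savez(f"{n}0.npz",**c)
    print(n,c["K"].round(1).tolist(),c["world_to_cam"].round(3).tolist(),[k for k in c])
    cv2.imwrite(f"pics/{n}0.png",c["frame"][:,:,::-1])
E
```

```text
{'t': np.float64(0.0), 'joint_pos': array([-1.295,  0.207,  1.543, -0.   ,  1.394, -0.151]), 'joint_velocities': array([-0.001, -0.   , -0.   , -0.001,  0.001, -0.   ]), 'joint_torque': array([ 0.0000e+00, -3.7088e+01, -2.8141e+01,  7.0000e-02,  3.6000e-02,
       -0.0000e+00]), 'position': array([ 0.237, -0.523,  0.301]), 'tcp_rot': array([ 1.987,  0.432, -1.987]), 'contact_force': array([-0.688, -1.181,  0.192]), 'ft_torque': array([-0.004, -0.021,  0.003]), 'finger_gap': np.float64(0.094)}
top [[472.7, 0.0, 255.5], [0.0, 472.7, 193.5], [0.0, 0.0, 1.0]] [[0.019, -1.0, -0.006, -0.002], [0.995, 0.018, 0.1, -0.534], [-0.1, -0.008, 0.995, -1.121], [0.0, 0.0, 0.0, 1.0]] ['frame', 'z_map', 'K', 'world_to_cam']
side [[498.2, 0.0, 260.8], [0.0, 498.2, 189.9], [0.0, 0.0, 1.0]] [[-0.788, -0.615, -0.001, 0.421], [0.415, -0.533, 0.738, -0.249], [-0.455, 0.581, 0.675, -0.966], [0.0, 0.0, 0.0, 1.0]] ['frame', 'z_map', 'K', 'world_to_cam']
```

View pics/top0.png

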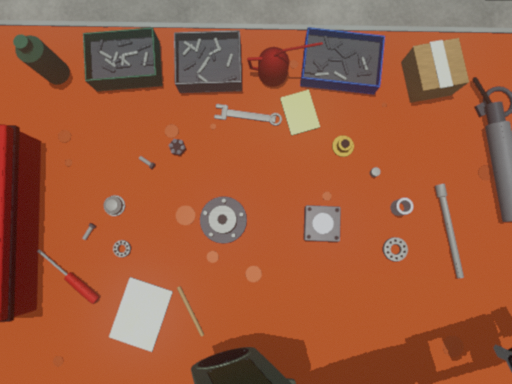

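View pics/side0.png

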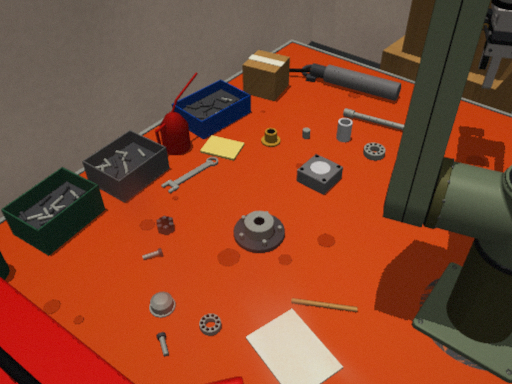

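```bash
cat > h.py <<'E'
import numpy as np, cv2
from rig import bot, imaging
def look(n,save=None):
    c=imaging.read_camera(n)
    if save: cv2.imwrite(f"pics/{save}.png",c["frame"][:,:,::-1])
    return c
def cloud(c):
    K,T=c["K"],c["world_to_cam"]; h,w=c["z_map"].shape
    u,v=np.meshgrid(np.arange(w),np.arange(h)); z=c["z_map"]
    P=np.stack([(u-K[0,2])/K[0,0]*z,-(v-K[1,2])/K[1,1]*z,-z],-1)
    W=(P-T[:3,3])@T[:3,:3]; W[z<=0]=np.nan
    return W
def onplane(c,px,zp):
    K,T=c["K"],c["world_to_cam"]; px=np.atleast_2d(px).astype(float)
    d=np.stack([(px[:,0]-K[0,2])/K[0,0],-(px[:,1]-K[1,2])/K[1,1],-np.ones(len(px))],-1)@T[:3,:3]
    o=-T[:3,:3].T@T[:3,3]
    return o+d*((zp-o[2])/d[:,2])[:,None]
def proj(c,p):
    q=c["world_to_cam"][:3,:3]@np.asarray(p)+c["world_to_cam"][:3,3]
    return c["K"][0,0]*q[0]/-q[2]+c["K"][0,2], -c["K"][1,1]*q[1]/-q[2]+c["K"][1,2]
def topface(c,xy,zt,r,tol=.005,sub=True):
    "centre of the face at height zt near xy (within r): outer contour of the depth mask, ray-cast on the plane"
    W=cloud(c); m=(abs(W[...,2]-zt)<tol)&(np.hypot(W[...,0]-xy[0],W[...,1]-xy[1])<r)
    cs,_=cv2.findContours(m.astype(np.uint8),cv2.RETR_EXTERNAL,cv2.CHAIN_APPROX_NONE)
    k=max(cs,key=cv2.contourArea); f=np.zeros(m.shape,np.uint8); cv2.drawContours(f,[k],-1,1,-1)
    ys,xs=np.nonzero(f); p=onplane(c,np.c_[xs,ys],zt)
    a=len(xs)*(np.linalg.norm(onplane(c,[[xs.mean(),ys.mean()]],zt)-onplane(c,[[xs.mean()+1,ys.mean()]],zt)))**2
    return p.mean(0)[:2], 2*np.sqrt(a/np.pi), np.nanmedian(W[m][:,2])
E
python3 - <<'E'
from h import *
px={'hub':(222,219,.042,66),'housing':(322,224,.040,95),'nut':(177,147,.022,39),'cap':(114,205,.024,40),'L':(122,248,.014,42),'R':(396,249,.018,58),'sleeve':(403,207,.056,40),'bush':(344,146,.034,34)}
ct=dict(np.load('top0.npz')); cs=dict(np.load('side0.npz'))
for n,(u,v,z,d) in px.items():
    p=onplane(ct,(u,v),z)[0,:2]
    print(n,p.round(4))
    for c in (ct,cs):
        try:
            r=topface(c,p,z,.06 if n=='housing' else .045,.006); print('   ',r[0].round(4),round(r[1]*1e3,1),round(float(r[2]),4),'nominal',d)
        except Exception as e: print(e)
for c in(ct,cs):
    W=cloud(c); print('floor',np.nanmedian(W[300:330,250:280,2] if c is ct else W[240:270,260:300,2]))
E
```

```text
hub [0.4702 0.0869]
    [0.4705 0.0869] 65.4 0.0417 nominal 66
    [0.4722 0.0886] 58.9 0.0427 nominal 66
housing [ 0.4628 -0.1516]
    [ 0.4651 -0.1523] 94.6 0.0394 nominal 95
    [ 0.466  -0.1497] 79.0 0.0408 nominal 95
nut [0.6464 0.204 ]
    [0.6485 0.2054] 38.6 0.0223 nominal 39
    [0.6508 0.206 ] 35.5 0.0231 nominal 39
cap [0.5001 0.3518]
    [0.5006 0.3568] 42.4 0.025 nominal 40
    [0.5012 0.3591] 40.8 0.0257 nominal 40
L [0.3965 0.3303]
    [0.396 0.332] 42.3 0.0136 nominal 42
    [0.3977 0.333 ] 40.4 0.0144 nominal 42
R [ 0.4068 -0.3332]
    [ 0.4071 -0.3315] 57.9 0.0171 nominal 58
    [ 0.4089 -0.3301] 49.1 0.018 nominal 58
sleeve [ 0.5057 -0.3397]
    [ 0.5088 -0.3426] 40.0 0.0544 nominal 40
    [ 0.5104 -0.3404] 33.3 0.0551 nominal 40
bush [ 0.6537 -0.2049]
    [ 0.66   -0.2064] 34.0 0.0336 nominal 34
    [ 0.6614 -0.2054] 29.4 0.0343 nominal 34
floor -0.0003755072984901657
floor 0.0013008638057742956
```

```bash
cat >> h.py <<'E'
from scipy.spatial.transform import Rotation as R
def plan(wps,yaw=np.pi/2):
    "wps: tip positions (x,y,ztip) with jaw at angle yaw (mod pi): turn (rad) and shift (cm) in tool axes now"
    s=bot.observe(); T=R.from_rotvec(s["tcp_rot"]); p=np.array(s["position"])
    best=min(((R.from_matrix(np.c_[[0,0,-1],[np.cos(a),np.sin(a),0],np.cross([0,0,-1],[np.cos(a),np.sin(a),0])])) for a in (yaw,yaw+np.pi)),key=lambda q:(T.inv()*q).magnitude())
    print('t',round(float(s["t"]),2),'tip',p.round(4)-[0,0,.097],'gap',round(float(s["finger_gap"]),4),'F',np.round(s["contact_force"],1),'j6',np.round(s["joint_pos"][5],2))
    print(' tool axes',T.as_matrix().round(3).tolist())
    print(' turn',(T.inv()*best).as_rotvec().round(3))
    for w in wps: print('  ->',np.round(w,4),'shift',(T.inv().apply(np.array(w)+[0,0,.097]-p)*100).round(2))
E
python3 - <<'E'
from h import *
plan([(.408,-.331,.10),(.408,-.331,.003)])
# nut yaw
c=dict(np.load('top0.npz')); W=cloud(c); m=((abs(W[...,2]-.022)<.005)&(np.hypot(W[...,0]-.649,W[...,1]-.205)<.04)).astype(np.uint8)
f,_=cv2.findContours(m,0,1); k=max(f,key=cv2.contourArea)[:,0]
P=onplane(c,k,.022)[:,:2]-[.6485,.2054]
th=np.arctan2(P[:,1],P[:,0]); r=np.hypot(*P.T); print('corner angle mod60',np.degrees(np.angle(np.sum(r*np.exp(6j*th)))/6))
for h in range(0,60,5):
    print(h,[round(float(np.ptp(P@[np.cos(a),np.sin(a)])*1e3),1) for a in np.radians([h,h+60,h+120])])
im=c["frame"][122:172,152:202,::-1]; cv2.imwrite('pics/nut.png',cv2.resize(im,None,fx=8,fy=8,interpolation=cv2.INTER_CUBIC))
E
```

```text
t 0.1 tip [ 0.2373 -0.5231  0.2046] gap 0.0938 F [ 0.4 -0.2 -0.8] j6 -0.15
 tool axes [[-0.001, 0.413, -0.911], [0.002, -0.911, -0.413], [-1.0, -0.002, -0.0]]
 turn [0.426 0.    0.002]
  -> [ 0.408 -0.331  0.1  ] shift [ 10.49 -10.43 -23.47]
  -> [ 0.408 -0.331  0.003] shift [ 20.19 -10.41 -23.47]
corner angle mod60 18.020590412654798
0 [35.2, 38.9, 37.6]
5 [36.2, 39.0, 38.2]
10 [37.4, 39.2, 38.4]
15 [38.3, 39.2, 38.4]
20 [39.0, 38.9, 38.7]
25 [39.3, 38.3, 39.0]
30 [39.3, 37.5, 39.0]
35 [39.1, 37.2, 38.7]
40 [38.5, 37.3, 38.1]
45 [37.6, 37.0, 37.2]
50 [37.8, 36.5, 36.6]
55 [38.5, 36.8, 36.1]
```

View pics/nut.png

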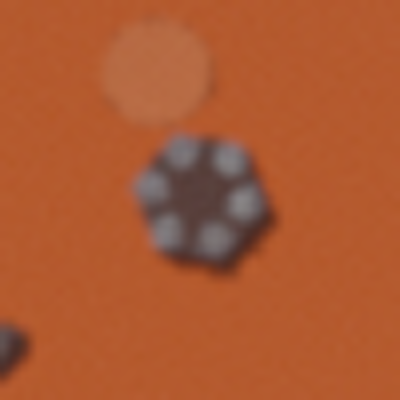

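Request:
{"op": "apply_moves", "data": {"increments": [0.426,0,0.002,10.5,-10.43,-23.47,0,0.426,0,0.002,10.5,-10.43,-23.47,0,0.426,0,0.002,10.5,-10.43,-23.47,0,0.426,0,0.002,10.5,-10.43,-23.47,0,0.426,0,0.002,10.5,-10.43,-23.47,0,0.426,0,0.002,10.5,-10.43,-23.47,0,0.426,0,0.002,10.5,-10.43,-23.47,0], "force": 25}}

```text
t: 0.98
position: [0.408, -0.3324, 0.1979]
tcp_rot: [2.221, -0.003, -2.22]
contact_force: [-0.7, -0.4, 0.1]
finger_gap: 0.0945
```

Run:
```python
from h import *
plan([(.408,-.331,.10),(.408,-.331,.003)])
c=look('top','a1'); d=look('side','a1s')
for k in (c,d):
    try: print(topface(k,(.408,-.331),.018,.045,.006))
    except Exception as e: print(e)
cv2.imwrite('pics/a1c.png',np.hstack([cv2.resize(x,(400,300)) for x in (c["frame"][150:300,300:500,::-1],d["frame"][60:210,290:490,::-1])]))
```

```text
t 0.97 tip [ 0.408  -0.3324  0.1009] gap 0.0945 F [-0.7 -0.4  0.1] j6 0.72
 tool axes [[0.0, -0.0, -1.0], [-0.003, -1.0, 0.0], [-1.0, 0.003, -0.0]]
 turn [-0.    -0.    -0.003]
  -> [ 0.408 -0.331  0.1  ] shift [ 0.09 -0.14 -0.  ]
  -> [ 0.408 -0.331  0.003] shift [ 9.79 -0.17  0.  ]
max() iterable argument is empty
(array([ 0.40868946, -0.32985123]), np.float64(0.04915248404323163), np.float64(0.017888517030115954))
```

View pics/a1c.png

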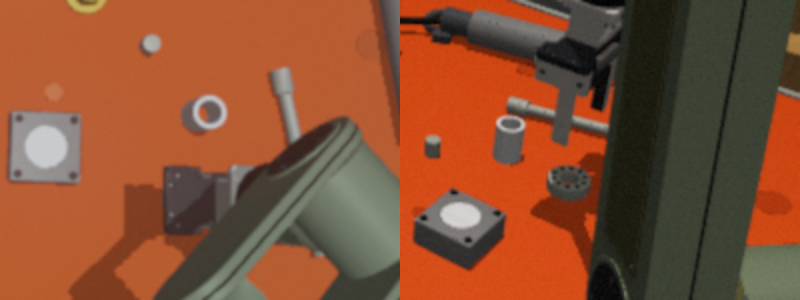

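Request:
{"op": "apply_moves", "data": {"increments": [0,0,0,4.5,-0.1,0,0,0,0,0,8,-0.15,0,0,0,0,0,9.7,-0.15,0,0,0,0,0,9.7,-0.15,0,0,0,0,0,9.7,-0.15,0,1,0,0,0,9.7,-0.15,0,1,0,0,0,9.7,-0.15,0,1,0,0,0,9.7,-0.15,0,1], "force": 25}}

```text
t: 2.08
position: [0.4086, -0.331, 0.1014]
tcp_rot: [2.221, -0.004, -2.218]
contact_force: [-0.4, 0.2, 2.4]
finger_gap: 0.0581
```

Request:
{"op": "apply_moves", "data": {"increments": [0,0,0,-3,0,0,1,0,0,0,-8,0,0,1,0,0,0,-10,-5,-0.7,1,0,0,0,-10,-11,-1.6,1,0,0,0,-10,-17,-2.5,1,0,0,0,-10,-23,-3.5,1,0,0,0,-10,-29,-4.4,1,0,0,0,-10,-35,-5.3,1]}}

```text
t: 3.08
position: [0.4609, 0.0218, 0.1999]
tcp_rot: [2.221, -0.002, -2.22]
contact_force: [1.2, 0.2, -1.9]
finger_gap: 0.0581
```

Request:
{"op": "apply_moves", "data": {"increments": [0,0,0,0,-4.5,-0.7,1,0,0,0,0,-6.8,-1.0,1,0,0,0,0,-6.8,-1.0,1,0,0,0,0,-6.8,-1.0,1]}}

```text
t: 3.58
position: [0.4708, 0.0873, 0.1996]
tcp_rot: [2.22, -0.003, -2.221]
contact_force: [0.6, 0.4, -0.9]
finger_gap: 0.0583
```

Run:
```python
from h import *
plan([(.4713,.0878,.10),(.4713,.0878,.0475)])
d=look('side','a2s')
for z in (.112,.116,.12,.124):
  print(z,topface(d,(.4713,.0878),z,.045,.006))
```

```text
t 3.58 tip [0.4708 0.0873 0.1026] gap 0.0583 F [ 0.6  0.4 -0.9] j6 1.58
 tool axes [[-0.0, -0.0, -1.0], [-0.002, -1.0, 0.0], [-1.0, 0.002, 0.0]]
 turn [-0.     0.    -0.002]
  -> [0.4713 0.0878 0.1   ] shift [ 0.25 -0.05 -0.05]
  -> [0.4713 0.0878 0.0475] shift [ 5.5  -0.06 -0.05]
0.112 (array([0.46601882, 0.08546017]), np.float64(0.04553812993395712), np.float64(0.11570358691510928))
0.116 (array([0.46597635, 0.08749107]), np.float64(0.048378469325872184), np.float64(0.11652732548973643))
0.12 (array([0.46470825, 0.08772367]), np.float64(0.042737211907504936), np.float64(0.11714640454448641))
0.124 (array([0.46948278, 0.05565217]), np.float64(0.01542142795787241), np.float64(0.12048233449792152))
```

Request:
{"op": "apply_moves", "data": {"increments": [0,0,0,3,-0.05,-0.05,1,0,0,0,4.8,-0.05,-0.05,1,0,0,0,5.5,-0.05,-0.05,1,0,0,0,5.6,-0.05,-0.05,1,0,0,0,5.6,-0.05,-0.05,1]}}

```text
t: 4.25
position: [0.4724, 0.0879, 0.1446]
tcp_rot: [2.223, -0.003, -2.219]
contact_force: [0.5, -0.0, -1.8]
finger_gap: 0.0584
```

Run:
```python
from h import *
plan([(.4713,.0878,.10)])
d=look('side'); print(topface(d,(.4713,.0878),.060,.045,.006))
```

```text
t 4.25 tip [0.4724 0.0879 0.0476] gap 0.0584 F [ 0.5 -0.  -1.8] j6 1.58
 tool axes [[0.002, -0.001, -1.0], [-0.002, -1.0, 0.001], [-1.0, 0.002, -0.002]]
 turn [-0.001 -0.002 -0.002]
  -> [0.4713 0.0878 0.1   ] shift [-5.24  0.02  0.1 ]
(array([0.46842275, 0.08657665]), np.float64(0.04946742532414994), np.float64(0.06160266871127316))
```

Request:
{"op": "apply_moves", "data": {"increments": [0,0,0,0.1,0,0,1,0,0,0,0.1,0,0,1]}}

```text
t: 4.55
position: [0.4722, 0.0882, 0.1433]
tcp_rot: [2.222, -0.002, -2.219]
contact_force: [1.5, -0.9, -0.6]
finger_gap: 0.0579
```

Request:
{"op": "apply_moves", "data": {"increments": [0,0,0,0,0,0,0.4,0,0,0,0,0,0,0,0,0,0,0,0,0,0,0,0,0,0,0,0,0,0,0,-3,0,0,0,0,0,0,-8,0,0,0,0,0,0,-9,-5,-6,0,0,0,0,-9,-8,-12,0]}}

```text
invalid input
```

Run:
```python
from h import *
plan([(.6497,.2057,.10),(.6497,.2057,.004)],np.radians(109))
for n in ('top','side'):
    c=look(n,'a3'+n); print(n,'bearing',topface(c,(.4713,.0878),.060,.045,.006),'nut',topface(c,(.6497,.2057),.022,.045,.006),'\n hub flange',topface(c,(.4713,.0878),.012,.07,.006))
```

```text
t 4.55 tip [0.4722 0.0882 0.0463] gap 0.0579 F [ 1.5 -0.9 -0.6] j6 1.58
 tool axes [[0.002, -0.0, -1.0], [-0.002, -1.0, 0.0], [-1.0, 0.002, -0.002]]
 turn [-0.332 -0.001 -0.002]
  -> [0.6497 0.2057 0.1   ] shift [ -5.36 -11.74 -17.76]
  -> [0.6497 0.2057 0.004 ] shift [  4.24 -11.76 -17.74]Traceback (most recent call last):
  File "<stdin>", line 4, in <module>
  File "h.py", line 25, in topface
    k=max(cs,key=cv2.contourArea); f=np.zeros(m.shape,np.uint8); cv2.drawContours(f,[k],-1,1,-1)
ValueError: max() iterable argument is empty
```

View pics/a3top.png

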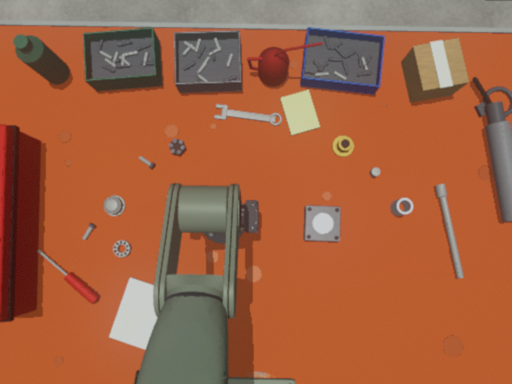

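Request:
{"op": "apply_moves", "data": {"increments": [0,0,0,0,0,0,0.4,0,0,0,0,0,0,0,0,0,0,0,0,0,0,0,0,0,-3,0,0,0,0,0,0,-8,0,0,0,0,0,0,-9,-5,-6,0,0,0,0,-9,-9,-12,0,0,0,0,-9,-11.74,-17.7,0]}}

```text
t: 5.6
position: [0.6271, 0.1948, 0.2333]
tcp_rot: [2.222, -0.001, -2.219]
contact_force: [1.0, -0.7, 0.9]
finger_gap: 0.094
```

```bash
cat >> h.py <<'E'
def tf(n,c,*a):
    try: r=topface(c,*a); print(n,r[0].round(4),round(r[1]*1e3,1),round(float(r[2]),4))
    except ValueError: print(n,'not seen')
E
python3 - <<'E'
from h import *
plan([(.6497,.2057,.10),(.6497,.2057,.004)],np.radians(109))
for n in ('top','side'):
    c=look(n,'a4'+n); tf(n+' bearing',c,(.4713,.0878),.060,.045,.006);tf(' nut',c,(.6497,.2057),.022,.045,.006);tf(' flange',c,(.4713,.0878),.012,.07,.006)
E
```

```text
t 5.6 tip [0.6271 0.1948 0.1363] gap 0.094 F [ 1.  -0.7  0.9] j6 1.74
 tool axes [[0.002, 0.0, -1.0], [-0.002, -1.0, -0.0], [-1.0, 0.002, -0.002]]
 turn [-0.331 -0.001 -0.002]
  -> [0.6497 0.2057 0.1   ] shift [ 3.63 -1.1  -2.26]
  -> [0.6497 0.2057 0.004 ] shift [13.23 -1.12 -2.24]
top bearing [0.4702 0.0887] 57.4 0.0596
 nut [0.6372 0.1974] 15.0 0.0214
 flange [0.4703 0.0869] 115.1 0.0119
side bearing [0.4713 0.0905] 51.4 0.0605
 nut [0.6507 0.2064] 35.7 0.0226
 flange [0.4612 0.1015] 74.1 0.0126
```

Request:
{"op": "apply_moves", "data": {"increments": [0,0,0,1.5,4,6,0,0,0,0,3,8,12,0,0,0,0,3.6,10.7,15.5,0,0,0,0,3.6,10.7,15.5,0,0,0,0,3.6,10.7,15.5,0,0,0,0,3.6,10.7,15.5,0]}}

```text
t: 6.45
position: [0.4728, 0.0866, 0.1981]
tcp_rot: [2.225, -0.002, -2.216]
contact_force: [0.2, 0.6, 0.4]
finger_gap: 0.094
```

Request:
{"op": "apply_moves", "data": {"increments": [0,0,0,3,0,0,0,0,0,0,5.3,0,0,0,0,0,0,5.35,0,0,0,0,0,0,5.35,0,0,1,0,0,0,5.35,0,0,1,0,0,0,5.35,0,0,1,0,0,0,5.35,0,-0.05,1,0,0,0,5.35,0,-0.05,1]}}

```text
t: 7.45
position: [0.4715, 0.0863, 0.1438]
tcp_rot: [2.222, -0.002, -2.219]
contact_force: [-1.1, 1.0, 3.8]
finger_gap: 0.0578
```

Request:
{"op": "apply_moves", "data": {"increments": [0,0,0,0,0,0,0.4,0,0,0,0,0,0,0,0,0,0,0,0,0,0,0,0,0,-3,0,0,0,0,0,0,-8,0,0,0,0,0,0,-9,-5,-6,0,0,0,0,-9,-9,-12,0,0,0,0,-9,-9,-12,0]}}

```text
t: 8.45
position: [0.5933, 0.1779, 0.233]
tcp_rot: [2.222, -0.001, -2.218]
contact_force: [-0.9, -0.0, 0.0]
finger_gap: 0.094
```

Run:
```python
from h import *
for n in ('top','side'):
    c=look(n,'a5'+n); tf(n+' bearing',c,(.4713,.0878),.060,.045,.006);tf(' nut',c,(.6497,.2057),.022,.045,.006);tf(' flange',c,(.4713,.0878),.012,.07,.006)
plan([(.6497,.2057,.10),(.6497,.2057,.004)],np.radians(109))
```

```text
top bearing [0.4703 0.0869] 57.4 0.0597
 nut [0.6479 0.1867] 5.6 0.0226
 flange [0.4703 0.0868] 115.3 0.0118
side bearing [0.4716 0.0885] 51.4 0.0604
 nut [0.651  0.2059] 35.3 0.0232
 flange [0.4611 0.1015] 74.2 0.0126
t 8.55 tip [0.5927 0.1775 0.1354] gap 0.0937 F [-0.3 -0.1  0.6] j6 1.72
 tool axes [[0.001, 0.001, -1.0], [-0.002, -1.0, -0.001], [-1.0, 0.002, -0.001]]
 turn [-0.33  -0.001 -0.002]
  -> [0.6497 0.2057 0.1   ] shift [ 3.54 -2.82 -5.7 ]
  -> [0.6497 0.2057 0.004 ] shift [13.14 -2.84 -5.69]
```

Request:
{"op": "apply_moves", "data": {"increments": [-0.17,0,0,0,-2.75,-5.66,0,-0.33,-0.001,-0.002,3.5,-2.75,-5.66,0,-0.33,-0.001,-0.002,3.5,-2.75,-5.66,0,-0.33,-0.001,-0.002,3.5,-2.75,-5.66,0,-0.33,-0.001,-0.002,3.5,-2.75,-5.66,0]}}

```text
t: 9.18
position: [0.6481, 0.2034, 0.2]
tcp_rot: [2.045, 0.338, -2.042]
contact_force: [0.2, -0.3, -0.7]
finger_gap: 0.0939
```

Run:
```python
from h import *
plan([(.6493,.205,.10),(.6493,.205,.005)],np.radians(109))
```

```text
t 9.18 tip [0.6481 0.2034 0.103 ] gap 0.0939 F [ 0.2 -0.3 -0.7] j6 1.42
 tool axes [[0.002, 0.322, -0.947], [0.0, -0.947, -0.322], [-1.0, 0.0, -0.002]]
 turn [-0.003 -0.002 -0.   ]
  -> [0.6493 0.205  0.1   ] shift [ 0.3  -0.11 -0.17]
  -> [0.6493 0.205  0.005 ] shift [ 9.8  -0.12 -0.15]
```

Request:
{"op": "apply_moves", "data": {"increments": [0,0,0,4.5,-0.1,-0.15,0,0,0,0,8.5,-0.1,-0.15,0,0,0,0,9.8,-0.1,-0.15,0,0,0,0,9.8,-0.1,-0.15,0,0,0,0,9.8,-0.1,-0.15,1,0,0,0,9.8,-0.1,-0.15,1,0,0,0,9.8,-0.1,-0.15,1,0,0,0,9.8,-0.1,-0.15,1]}}

```text
t: 10.18
position: [0.649, 0.2052, 0.1004]
tcp_rot: [2.042, 0.34, -2.043]
contact_force: [0.4, 0.0, 0.6]
finger_gap: 0.0575
```

Request:
{"op": "apply_moves", "data": {"increments": [0,0,0,0,0,0,1,0,0,0,0,0,0,1,0,0,0,0,0,0,1,0,0,0,0,0,0,1]}}

```text
t: 10.68
position: [0.6488, 0.2051, 0.0999]
tcp_rot: [2.042, 0.34, -2.044]
contact_force: [0.3, 0.6, -0.9]
finger_gap: 0.036
```

Request:
{"op": "apply_moves", "data": {"increments": [0,0,0,-4,0,0,1,0,0,0,-9,0,1,1,0,0,0,-11,1.8,6.5,1,0,0,0,-11,3.2,12,1,0,0,0,-11,4.7,17.5,1,0,0,0,-11,5.5,20.7,1,0,0,0,-11,5.5,20.7,1,0,0,0,-11,5.5,20.7,1]}}

```text
t: 11.68
position: [0.4717, 0.0862, 0.2106]
tcp_rot: [2.044, 0.34, -2.042]
contact_force: [-0.3, 0.4, -2.0]
finger_gap: 0.0358
```

Run:
```python
from h import *
plan([(.4708,.0865,.10),(.4708,.0865,.0645)],np.radians(109))
```

```text
t 11.68 tip [0.4717 0.0862 0.1136] gap 0.0358 F [-0.3  0.4 -2. ] j6 1.24
 tool axes [[0.001, 0.324, -0.946], [0.0, -0.946, -0.324], [-1.0, 0.0, -0.001]]
 turn [-0.002 -0.001 -0.   ]
  -> [0.4708 0.0865 0.1   ] shift [ 1.36 -0.06  0.08]
  -> [0.4708 0.0865 0.0645] shift [ 4.91 -0.06  0.08]
```

Request:
{"op": "apply_moves", "data": {"increments": [0,0,0,3,-0.04,0.05,1,0,0,0,4.6,-0.04,0.05,1,0,0,0,4.95,-0.04,0.05,1,0,0,0,4.95,-0.04,0.05,1,0,0,0,5.05,-0.04,0.05,1,0,0,0,5.05,-0.04,0.05,1]}}

```text
t: 12.42
position: [0.4706, 0.0863, 0.16]
tcp_rot: [2.043, 0.34, -2.043]
contact_force: [0.5, 0.2, -1.0]
finger_gap: 0.0359
```

Request:
{"op": "apply_moves", "data": {"increments": [0,0,0,0,0,0,0.3,0,0,0,0,0,0,0,0,0,0,0,0,0,0,0,0,0,0,0,0,0,0,0,0,-4,0,0,0,0,0,0,-8,0,0,0,0,0,0,-8,5,-4,0,0,0,0,-8,10,-8,0]}}

```text
t: 13.42
position: [0.5774, 0.0189, 0.2413]
tcp_rot: [2.044, 0.34, -2.039]
contact_force: [0.8, 0.4, 0.9]
finger_gap: 0.0941
```

Request:
{"op": "apply_moves", "data": {"increments": [0.165,0,0,0,5,-4,0,0.33,0,0,0,10,-6,0,0.33,0,0,0,10,-6,0]}}

```text
t: 13.8
position: [0.6668, -0.0594, 0.2386]
tcp_rot: [-2.219, 0.006, 2.22]
contact_force: [-0.1, 0.9, -0.1]
finger_gap: 0.094
```

Run:
```python
from h import *
for n in ('top','side'):
    c=look(n,'a6'+n); tf(n+' nut',c,(.4713,.0878),.082,.045,.006);tf(' bearing',c,(.4713,.0878),.060,.045,.006);tf(' flange',c,(.4713,.0878),.012,.07,.006);tf(' bush',c,(.66,-.206),.034,.045,.006);tf(' bushflange',c,(.66,-.206),.006,.045,.004)
plan([(.661,-.207,.12),(.661,-.207,.012)])
```

```text
top nut [0.4726 0.0912] 33.5 0.0823
 bearing [0.4734 0.099 ] 29.4 0.0595
 flange [0.4806 0.1148] 64.4 0.0117
 bush [ 0.6599 -0.2065] 34.0 0.0335
 bushflange [ 0.6557 -0.2027] 38.9 0.0047
side nut [0.4725 0.0885] 35.3 0.0826
 bearing [0.4651 0.0967] 37.4 0.0607
 flange [0.4607 0.1019] 75.0 0.0126
 bush [ 0.6613 -0.2054] 29.4 0.0347
 bushflange [ 0.6585 -0.1994] 34.7 0.0049
t 13.9 tip [ 0.6646 -0.0562  0.1417] gap 0.0945 F [-0.4  0.8 -0. ] j6 1.36
 tool axes [[-0.003, -0.0, -1.0], [0.001, -1.0, 0.0], [-1.0, -0.001, 0.003]]
 turn [-0.     0.003  0.001]
  -> [ 0.661 -0.207  0.12 ] shift [ 2.16 15.08  0.35]
  -> [ 0.661 -0.207  0.012] shift [12.96 15.09  0.32]
```

Request:
{"op": "apply_moves", "data": {"increments": [0,0,0,1,6,0.15,0,0,0,0,2.1,12,0.3,0,0,0,0,2.1,15,0.35,0,0,0,0,2.1,15.08,0.4,0,0,0,0,2.1,15.08,0.4,0,0,0,0,2.1,15.08,0.4,0]}}

```text
t: 14.65
position: [0.661, -0.2045, 0.219]
tcp_rot: [2.22, 0.003, -2.221]
contact_force: [-0.0, 0.6, 0.3]
finger_gap: 0.0939
```

Run:
```python
from h import *
c=look('top','a7'); tf('top nut',c,(.4713,.0878),.082,.045,.006);tf(' bearing',c,(.4713,.0878),.060,.045,.006);tf(' flange',c,(.4713,.0878),.012,.07,.006)
tf(' housing',c,(.465,-.152),.040,.06,.006)
c=look('side'); tf('side housing',c,(.465,-.152),.040,.06,.006)
plan([(.6606,-.207,.011)])
```

```text
top nut [0.471  0.0876] 38.6 0.0818
 bearing [0.4702 0.0869] 57.5 0.0598
 flange [0.4704 0.0868] 115.1 0.0118
 housing not seen
side housing [ 0.4661 -0.1499] 78.8 0.0406
t 14.75 tip [ 0.6611 -0.205   0.1219] gap 0.094 F [ 0.1  0.2 -0. ] j6 1.14
 tool axes [[-0.001, 0.002, -1.0], [-0.0, -1.0, -0.002], [-1.0, 0.0, 0.001]]
 turn [ 0.002  0.001 -0.   ]
  -> [ 0.6606 -0.207   0.011 ] shift [11.09  0.2   0.05]
```

Request:
{"op": "apply_moves", "data": {"increments": [0,0,0,5,0.2,0.05,0,0,0,0,9.5,0.2,0.05,0,0,0,0,11.1,0.2,0.05,0,0,0,0,11.1,0.2,0.05,0.6,0,0,0,11.1,0.2,0.05,1,0,0,0,11.1,0.2,0.05,1,0,0,0,11.1,0.2,0.05,1,0,0,0,11.1,0.2,0.05,1]}}

```text
t: 15.75
position: [0.6606, -0.2089, 0.1083]
tcp_rot: [2.221, -0.001, -2.221]
contact_force: [-0.1, -0.6, 0.7]
finger_gap: 0.0476
```

Request:
{"op": "apply_moves", "data": {"increments": [0,0,0,0,0,0,1,0,0,0,0,0,0,1,0,0,0,0,0,0,1]}}

```text
t: 16.12
position: [0.6603, -0.2088, 0.1076]
tcp_rot: [-2.22, 0.0, 2.223]
contact_force: [-0.8, -0.8, 0.7]
finger_gap: 0.0338
```

Request:
{"op": "apply_moves", "data": {"increments": [0,0,0,-4,0,0,1,0,0,0,-9,0,1,1,0,0,0,-10,-2,6.5,1,0,0,0,-10,-4,12.5,1,0,0,0,-10,-5.6,17.5,1,0,0,0,-10,-5.6,19.5,1,0,0,0,-10,-5.6,19.5,1,0,0,0,-10,-5.6,19.5,1]}}

```text
t: 17.12
position: [0.4663, -0.1531, 0.2081]
tcp_rot: [2.222, -0.001, -2.221]
contact_force: [0.2, 0.3, -1.1]
finger_gap: 0.0334
```

Run:
```python
from h import *
plan([(.4656,-.153,.0515)])
```

```text
t 17.12 tip [ 0.4663 -0.1531  0.1111] gap 0.0334 F [ 0.2  0.3 -1.1] j6 1.08
 tool axes [[0.0, -0.0, -1.0], [-0.001, -1.0, 0.0], [-1.0, 0.001, -0.0]]
 turn [-0.    -0.    -0.001]
  -> [ 0.4656 -0.153   0.0515] shift [ 5.96 -0.02  0.08]
```

Request:
{"op": "apply_moves", "data": {"increments": [0,0,0,3.5,0,0.05,1,0,0,0,5.6,0,0.05,1,0,0,0,5.95,0,0.05,1,0,0,0,6.0,0,0.05,1,0,0,0,6.05,0,0.05,1,0,0,0,6.05,0,0.05,1]}}

```text
t: 17.88
position: [0.4654, -0.153, 0.1479]
tcp_rot: [2.222, -0.001, -2.221]
contact_force: [-0.6, -0.4, -1.4]
finger_gap: 0.0333
```

Request:
{"op": "apply_moves", "data": {"increments": [0,0,0,0,0,0,0.3,0,0,0,0,0,0,0,0,0,0,0,0,0,0,0,0,0,0,0,0,0,0,0,0,-4,0,0,0,0,0,0,-9,0,0,0,0,0,0,-9,6,-1.5,0,0,0,0,-9,12,-3,0]}}

```text
t: 18.88
position: [0.4959, -0.2738, 0.239]
tcp_rot: [2.222, -0.0, -2.217]
contact_force: [1.6, -0.0, 1.0]
finger_gap: 0.094
```

Request:
{"op": "apply_moves", "data": {"increments": [0,0,0,0,6,-1.4,0,0,0,0,0,7,-1.4,0,0,0,0,0,7,-1.4,0,0,0,0,0,7,-1.4,0]}}

```text
t: 19.38
position: [0.5086, -0.341, 0.2369]
tcp_rot: [-2.219, -0.002, 2.223]
contact_force: [0.2, 1.1, 0.2]
finger_gap: 0.0942
```

Run:
```python
from h import *
for n in ('top','side'):
    c=look(n,'a8'+n);tf(n+' bush',c,(.466,-.152),.074,.045,.006);tf(' bushflange',c,(.466,-.152),.046,.045,.003);tf(' housing',c,(.465,-.152),.040,.07,.004);tf(' nut',c,(.4713,.0878),.082,.045,.006);tf(' flange',c,(.4713,.0878),.012,.07,.006)
plan([(.5093,-.343,.015)])
```

```text
top bush [ 0.4656 -0.1513] 33.8 0.0738
 bushflange [ 0.4662 -0.1518] 52.8 0.0452
 housing [ 0.465  -0.1522] 93.5 0.0397
 nut [0.4709 0.0875] 38.7 0.0819
 flange [0.4704 0.0868] 115.1 0.0117
side bush [ 0.4668 -0.1501] 30.3 0.0745
 bushflange [ 0.464  -0.1443] 32.4 0.0464
 housing [ 0.461  -0.1429] 60.1 0.0406
 nut [0.4724 0.0884] 35.5 0.0829
 flange [0.4611 0.1017] 74.8 0.0128
t 19.48 tip [ 0.5089 -0.341   0.1403] gap 0.0941 F [ 0.2  0.6 -0.5] j6 0.84
 tool axes [[-0.001, 0.002, -1.0], [0.0, -1.0, -0.002], [-1.0, -0.0, 0.001]]
 turn [0.002 0.001 0.   ]
  -> [ 0.5093 -0.343   0.015 ] shift [12.53  0.21 -0.06]
```

View pics/a8side.png

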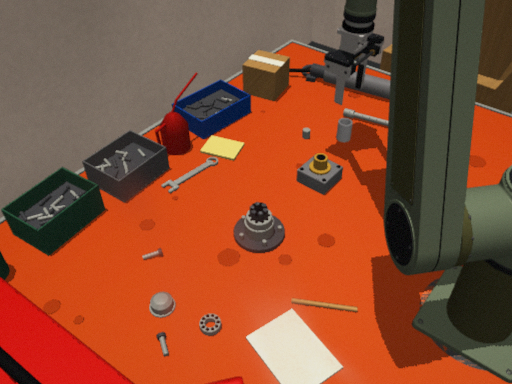

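Request:
{"op": "apply_moves", "data": {"increments": [0,0,0,5,0.15,-0.05,0,0,0,0,10,0.15,-0.05,0,0,0,0,12.2,0.15,-0.05,0,0,0,0,12.2,0.15,-0.05,0.6,0,0,0,12.2,0.15,-0.05,1,0,0,0,12.2,0.15,-0.05,1,0,0,0,12.2,0.15,-0.05,1,0,0,0,12.2,0.15,-0.05,1]}}

```text
t: 20.48
position: [0.5095, -0.3445, 0.116]
tcp_rot: [2.221, -0.001, -2.221]
contact_force: [-0.5, 0.9, -0.3]
finger_gap: 0.0472
```

Request:
{"op": "apply_moves", "data": {"increments": [0,0,0,0,0,0,1,0,0,0,0,0,0,1,0,0,0,0,0,0,1]}}

```text
t: 20.85
position: [0.5094, -0.3445, 0.1156]
tcp_rot: [2.221, -0.001, -2.222]
contact_force: [-1.2, -0.4, 4.3]
finger_gap: 0.0398
```

Request:
{"op": "apply_moves", "data": {"increments": [0,0,0,-4,0,0,1,0,0,0,-9,0,0,1,0,0,0,-12,-4,0.5,1,0,0,0,-12,-10,1.3,1,0,0,0,-12,-16,2.1,1,0,0,0,-12,-22,2.9,1,0,0,0,-12,-27.5,3.6,1,0,0,0,-12,-31.1,4.1,1]}}

```text
t: 21.85
position: [0.4669, -0.0306, 0.2342]
tcp_rot: [2.218, 0.003, -2.225]
contact_force: [0.8, 0.3, -2.7]
finger_gap: 0.0403
```

Request:
{"op": "apply_moves", "data": {"increments": [0,0,0,0,0,0,1,0,0,0,0,0,0,1,0,0,0,0,0,0,1]}}

```text
t: 22.22
position: [0.4686, -0.0342, 0.235]
tcp_rot: [-2.219, 0.002, 2.222]
contact_force: [-0.8, -0.4, -2.8]
finger_gap: 0.04
```

Run:
```python
from h import *
plan([(.4683,-.0334,.0195)])
```

```text
t 22.23 tip [ 0.4686 -0.0342  0.138 ] gap 0.04 F [-0.8 -0.4 -2.8] j6 1.32
 tool axes [[-0.001, -0.002, -1.0], [-0.0, -1.0, 0.002], [-1.0, 0.0, 0.001]]
 turn [-0.002  0.001 -0.   ]
  -> [ 0.4683 -0.0334  0.0195] shift [11.85 -0.08  0.02]
```

Request:
{"op": "apply_moves", "data": {"increments": [0,0,0,5,-0.05,0,1,0,0,0,10,-0.05,0,1,0,0,0,11.6,-0.05,0.02,1,0,0,0,11.85,-0.05,0.02,1,0,0,0,11.9,-0.05,0.02,1,0,0,0,11.9,-0.05,0.02,1]}}

```text
t: 22.98
position: [0.4695, -0.0331, 0.1179]
tcp_rot: [2.224, -0.001, -2.218]
contact_force: [0.5, 0.7, -2.2]
finger_gap: 0.0403
```

Request:
{"op": "apply_moves", "data": {"increments": [0,0,0,0.1,0,0,1,0,0,0,0.1,0,0,1,0,0,0,0.1,0,0,1]}}

```text
t: 23.35
position: [0.4682, -0.0327, 0.1154]
tcp_rot: [2.221, -0.0, -2.222]
contact_force: [-0.1, 0.3, -1.9]
finger_gap: 0.0402
```

Request:
{"op": "apply_moves", "data": {"increments": [0,0,0,0,0,0,0.3,0,0,0,0,0,0,0,0,0,0,0,0,0,0,0,0,0,0,0,0,0,0,0,0,-5,0,0,0,0,0,0,-10,0,0,0,0,0,0,-12,-3,-5,0,0,0,0,-12,-9,-6,0]}}

```text
t: 24.35
position: [0.5326, 0.0567, 0.239]
tcp_rot: [-2.229, 0.006, 2.21]
contact_force: [0.5, 0.2, 0.9]
finger_gap: 0.0937
```

Request:
{"op": "apply_moves", "data": {"increments": [0,0,0,0,-6,0,0,0,0,0,0,-12,0,0,0,0,0,0,-16,1,0,0,0,0,0,-16,1,0]}}

```text
t: 24.85
position: [0.5173, 0.2199, 0.2349]
tcp_rot: [2.218, 0.005, -2.221]
contact_force: [-0.2, -0.3, -1.1]
finger_gap: 0.094
```

Run:
```python
from h import *
for n in ('top','side'):
    c=look(n,'a9'+n);tf(n+' sleeve',c,(.468,-.033),.056,.045,.006)
    W=cloud(c); Q=W[(np.hypot(W[...,0]-.501,W[...,1]-.357)<.04)&(W[...,2]>.001)]
    for z0 in (.012,.0205,.024): 
        q=Q[Q[:,2]>z0]; e,r=cv2.minEnclosingCircle(q[:,:2].astype(np.float32)); print(z0,len(q),q[:,:2].mean(0).round(4),np.round(e,4),round(r,4))
plan([(.501,.357,.10),(.501,.357,.007)])
```

```text
top sleeve [ 0.4676 -0.0315] 39.6 0.0551
0.012 103 [0.4891 0.3557] [0.4944 0.3573] 0.0201
0.0205 81 [0.4898 0.3568] [0.494  0.3567] 0.0194
0.024 51 [0.4908 0.3581] [0.4949 0.3591] 0.0166
side sleeve [ 0.4691 -0.03  ] 35.3 0.0557
0.012 389 [0.499  0.3604] [0.5031 0.3577] 0.0229
0.0205 323 [0.5008 0.3594] [0.5025 0.3567] 0.0225
0.024 234 [0.5017 0.3584] [0.5023 0.3581] 0.0204
t 24.95 tip [0.5181 0.2173 0.1379] gap 0.0939 F [ 0.  -0.1 -0.7] j6 1.81
 tool axes [[-0.001, 0.001, -1.0], [-0.001, -1.0, -0.001], [-1.0, 0.001, 0.001]]
 turn [ 0.001  0.001 -0.001]
  -> [0.501 0.357 0.1  ] shift [  3.78 -13.98   1.7 ]
  -> [0.501 0.357 0.007] shift [ 13.08 -13.98   1.69]
```

View pics/a9top.png

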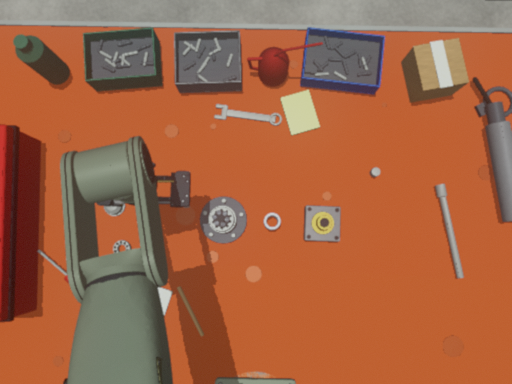

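Run:
```python
from h import *
for n in ('top','side'):
    c=dict(np.load(n+'0.npz'))
    W=cloud(c); m=(np.hypot(W[...,0]-.501,W[...,1]-.357)<.04)
    Q=W[m&(W[...,2]>.001)]
    for z0 in (.012,.0205,.024): 
        q=Q[Q[:,2]>z0]; e,r=cv2.minEnclosingCircle(q[:,:2].astype(np.float32)); print(n,z0,len(q),q[:,:2].mean(0).round(4),np.round(e,4),round(r,4))
    hsv=cv2.cvtColor(c["frame"],cv2.COLOR_RGB2HSV); g=((hsv[...,1]<100)&m).astype(np.uint8)
    k=max(cv2.findContours(g,0,1)[0],key=cv2.contourArea)[:,0]; P=onplane(c,k,.003).astype(np.float32)[:,:2]
    print('grey outline on z=3mm',P.min(0),P.max(0),cv2.minEnclosingCircle(P))
```

```text
top 0.012 262 [0.5004 0.3556] [0.5012 0.3574] 0.0224
top 0.0205 210 [0.5008 0.3571] [0.5011 0.3568] 0.0217
top 0.024 154 [0.5011 0.3574] [0.5023 0.357 ] 0.0198Traceback (most recent call last):
  File "<stdin>", line 10, in <module>
cv2.error: OpenCV(4.12.0) /io/opencv/modules/imgproc/src/shapedescr.cpp:201: error: (-215:Assertion failed) count >= 0 && (depth == CV_32F || depth == CV_32S) in function 'minEnclosingCircle'
```

Request:
{"op": "apply_moves", "data": {"increments": [0,0,0,1,-6,0.7,0,0,0,0,3,-12,1.4,0,0,0,0,3.8,-13.9,1.63,0,0,0,0,3.8,-13.9,1.63,0,0,0,0,3.8,-13.9,1.63,0,0,0,0,3.8,-13.9,1.63,0]}}

```text
t: 25.7
position: [0.503, 0.3547, 0.198]
tcp_rot: [-2.221, 0.003, 2.22]
contact_force: [-0.5, 0.5, -0.3]
finger_gap: 0.0939
```

Run:
```python
from h import *
plan([(.5017,.3565,.0065)])
```

```text
t 25.7 tip [0.503  0.3547 0.101 ] gap 0.0939 F [-0.5  0.5 -0.3] j6 2.05
 tool axes [[0.0, -0.002, -1.0], [0.0, -1.0, 0.002], [-1.0, -0.0, -0.0]]
 turn [-0.002 -0.     0.   ]
  -> [0.5017 0.3565 0.0065] shift [ 9.45 -0.18  0.13]
```

Request:
{"op": "apply_moves", "data": {"increments": [0,0,0,5,-0.1,0.08,0,0,0,0,9,-0.1,0.08,0,0,0,0,9.45,-0.1,0.08,0,0,0,0,9.45,-0.1,0.08,0.5,0,0,0,9.45,-0.1,0.08,0.5,0,0,0,9.45,-0.1,0.08,1,0,0,0,9.45,-0.1,0.08,1,0,0,0,9.45,-0.1,0.08,1]}}

```text
t: 26.7
position: [0.5012, 0.3574, 0.103]
tcp_rot: [-2.221, -0.0, 2.222]
contact_force: [-0.5, -0.9, 0.7]
finger_gap: 0.0476
```

Request:
{"op": "apply_moves", "data": {"increments": [0,0,0,0,0,0,1,0,0,0,0,0,0,1,0,0,0,0,0,0,1]}}

```text
t: 27.08
position: [0.5012, 0.3573, 0.1029]
tcp_rot: [-2.221, 0.0, 2.222]
contact_force: [-2.0, -0.5, 2.8]
finger_gap: 0.0432
```

Request:
{"op": "apply_moves", "data": {"increments": [0,0,0,-4,0,0,1,0,0,0,-9,0,0,1,0,0,0,-12,4,-1.5,1,0,0,0,-12,10,-3,1,0,0,0,-12,16,-4.5,1,0,0,0,-12,22,-6,1,0,0,0,-12,28,-6.65,1,0,0,0,-12,34,-6.65,1]}}

```text
t: 28.08
position: [0.5677, 0.0152, 0.2222]
tcp_rot: [-2.22, 0.0, 2.222]
contact_force: [0.4, -0.2, -0.6]
finger_gap: 0.0432
```

Request:
{"op": "apply_moves", "data": {"increments": [0,0,0,0,5.3,0,1,0,0,0,0,5.3,0,1,0,0,0,0,5.3,0,1,0,0,0,0,5.3,0,1]}}

```text
t: 28.58
position: [0.5675, -0.0343, 0.2223]
tcp_rot: [2.219, 0.002, -2.222]
contact_force: [0.6, 0.2, -0.5]
finger_gap: 0.0433
```

Run:
```python
from h import *
plan([(.5677,-.0353,.0065)])
```

```text
t 28.57 tip [ 0.5675 -0.0343  0.1253] gap 0.0433 F [ 0.6  0.2 -0.5] j6 1.36
 tool axes [[-0.001, 0.002, -1.0], [0.0, -1.0, -0.002], [-1.0, -0.0, 0.001]]
 turn [0.002 0.001 0.   ]
  -> [ 0.5677 -0.0353  0.0065] shift [11.88  0.11 -0.04]
```

Request:
{"op": "apply_moves", "data": {"increments": [0,0,0,5,0.05,0,1,0,0,0,10,0.1,-0.02,1,0,0,0,11.6,0.1,-0.02,1,0,0,0,11.9,0.1,-0.02,1,0,0,0,11.9,0.1,-0.02,1,0,0,0,11.9,0.1,-0.02,1,0,0,0,11.9,0.1,-0.02,1]}}

```text
t: 29.45
position: [0.5686, -0.037, 0.105]
tcp_rot: [2.223, -0.001, -2.22]
contact_force: [-0.6, -0.2, -0.6]
finger_gap: 0.0433
```

Request:
{"op": "apply_moves", "data": {"increments": [0,0,0,0.12,-0.12,0.05,1,0,0,0,0.15,-0.12,0.05,1,0,0,0,0.15,-0.12,0.05,1]}}

```text
t: 29.82
position: [0.5672, -0.0355, 0.1022]
tcp_rot: [-2.22, 0.0, 2.222]
contact_force: [-0.5, -0.1, 0.2]
finger_gap: 0.0435
```

Request:
{"op": "apply_moves", "data": {"increments": [0,0,0,0,0,0,0.5,0,0,0,0,0,0,0,0,0,0,0,0,0,0,0,0,0,0,0,0,0,0,0,0,-5,0,0,0,0,0,0,-10,0,0,0,0,0,0,-12,6,0,0,0,0,0,-12,12,0,0]}}

```text
t: 30.82
position: [0.569, -0.1566, 0.2255]
tcp_rot: [2.225, -0.0, -2.213]
contact_force: [1.1, 0.2, 0.2]
finger_gap: 0.0942
```

Request:
{"op": "apply_moves", "data": {"increments": [0,0,0,0,6,0,0,0,0,0,0,12,0,0,0,0,0,0,18,0,0,0,0,0,0,18,0,0]}}

```text
t: 31.32
position: [0.5665, -0.3402, 0.2221]
tcp_rot: [-2.219, 0.009, 2.22]
contact_force: [0.8, 0.3, -0.4]
finger_gap: 0.0942
```

Run:
```python
from h import *
plan([])
for n in ('top','side'):
    c=look(n,'b0'+n);tf(n+' sleeve',c,(.468,-.033),.056,.045,.006)
    tf('bush',c,(.466,-.152),.074,.045,.006);tf(' bushflange',c,(.466,-.152),.046,.045,.003);tf(' housing',c,(.465,-.152),.040,.07,.004);tf(' nut',c,(.4713,.0878),.082,.045,.006);tf(' bearing',c,(.4713,.0878),.06,.045,.006);tf(' flange',c,(.4713,.0878),.012,.07,.006);tf(' small',c,(.396,.332),.014,.045,.006)
    W=cloud(c); Q=W[(np.hypot(W[...,0]-.568,W[...,1]+.034)<.04)&(W[...,2]>.001)]
    for z0 in (.012,.0205,.024): 
        q=Q[Q[:,2]>z0]; e,r=cv2.minEnclosingCircle(q[:,:2].astype(np.float32)); print(' cap',z0,len(q),q[:,:2].mean(0).round(4),np.round(e,4),round(r,4))
```

```text
t 31.32 tip [ 0.5665 -0.3402  0.1251] gap 0.0942 F [ 0.8  0.3 -0.4] j6 0.91
 tool axes [[-0.0, -0.006, -1.0], [-0.002, -1.0, 0.006], [-1.0, 0.002, 0.0]]
 turn [-0.006  0.    -0.002]
top sleeve [ 0.4676 -0.0315] 39.6 0.055
bush [ 0.4657 -0.1514] 34.0 0.0734
 bushflange [ 0.4658 -0.1517] 52.8 0.0452
 housing [ 0.4652 -0.1524] 93.6 0.0396
 nut [0.471  0.0875] 38.5 0.0817
 bearing [0.4702 0.0869] 57.5 0.0596
 flange [0.4704 0.0869] 115.2 0.0117
 small [0.396  0.3323] 42.0 0.0136
 cap 0.012 247 [ 0.5659 -0.0342] [ 0.5669 -0.0343] 0.0221
 cap 0.0205 210 [ 0.5662 -0.0341] [ 0.5663 -0.0345] 0.0216
 cap 0.024 142 [ 0.567 -0.034] [ 0.5659 -0.035 ] 0.0215
side sleeve [ 0.4693 -0.0301] 35.1 0.0553
bush [ 0.4673 -0.1502] 30.0 0.074
 bushflange [ 0.4636 -0.1444] 31.6 0.0463
 housing [ 0.4611 -0.1436] 60.2 0.0405
 nut [0.4725 0.0887] 35.7 0.0827
 bearing [0.4655 0.0965] 36.6 0.0604
 flange [0.4614 0.1015] 74.0 0.0127
 small [0.3974 0.3331] 40.7 0.0143
 cap 0.012 204 [ 0.5654 -0.0292] [ 0.5681 -0.0337] 0.0227
 cap 0.0205 155 [ 0.5669 -0.0315] [ 0.5681 -0.0337] 0.0227
 cap 0.024 117 [ 0.5679 -0.0325] [ 0.5684 -0.0326] 0.0202
```

View pics/b0side.png

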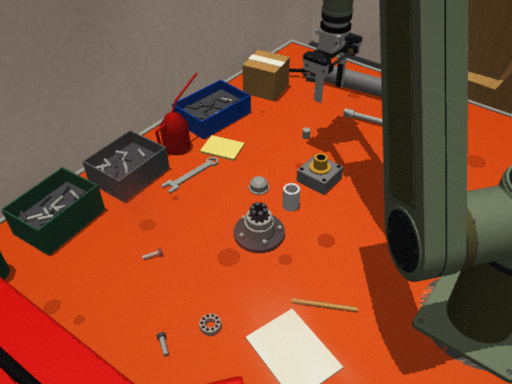

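View pics/b0top.png

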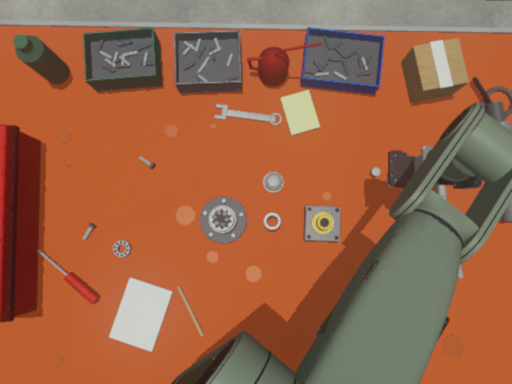

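```bash
python3 -c "
from rig import bot
print(bot.job_done())"
```

```text
the job is handed in; nothing more can be done
None
```

All five parts are placed as asked and the job is handed in, at about 31 s of the 122 s allowed. I placed them in the order asked and left the smaller bearing where it lay. The bearing first landed 1.8 mm off the hub's centre, so I regripped it and moved it back before adding the nut.

Last camera checks, from the top view unless noted:

| Part | Result |
|---|---|
| Bearing on hub | within 0.3 mm of centre |
| Nut on bearing and hub | about 0.9 mm off centre (side view, hub from its first picture: about 0.3 mm) |
| Bush on housing, flange down | about 1 mm off centre |
| Sleeve between hub and housing | upright, about 1.2 mm off midway towards the hub (about 0.7 mm by the robot's own reading) |
| Cap behind sleeve | about 99 mm from it, within 1 mm sideways of square |
| Smaller bearing | still in its place |

- **Camera disagreement:** the two cameras differ by about 1–2 mm in absolute position, so I judged placings relative to the hub and housing within one view. The side view of the bearing, the hub and housing surfaces and the cap's lower part was partly blocked, so I relied on the top view for those.
- **Not corrected:** I left the sleeve's roughly 1 mm offset as it was.
- **At hand-in:** the gripper was open and clear of everything. One move call was refused because a row had the wrong number of values; nothing moved, and I sent it again.

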